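Gauge the adapter blocks, load the drying tray and set its timer

ROBOT

A 6-joint arm with a two-finger parallel gripper is mounted at the origin on the work surface. World frame = base frame: x ahead of the robot, y to its left, z up, the work surface at z = 0. Lengths are in mm, angles in rad, forces in N, time in s.
With the tool pointing down it reaches from about 275 to 975 mm from the base axis. Payload 8.4 kg.
Tool frame: the origin (TCP) lies between the finger pads; the fingertips stand 8 mm ahead of it and the grasp point (between the pads) lies 11 mm behind it; z points along the fingers, y is the line along which they close (so a half turn about z gives the same grasp; the last joint's range is limited). The gripper opens to 92 mm and grips with 3 to 60 N. Pads are 20 mm wide; open, the fingers measure 128 mm over their backs; the gripper's body (75 mm by 189 mm) begins 69 mm behind the grasp point.
Start: joints at [1.288, 0.353, 1.633, -0, 1.155, -0.002], TCP at [173.201, 600.524, 222.583] pointing down, gripper open.
Joint ranges: [-2.63, 2.63], [-0.92, 2.1], [0.06, 2.66], [-1.3, 4.44], [0, 2.69], [-3.02, 3.02]. Speed limits (rad/s): [2.22, 2.22, 2.79, 3.14, 3.14, 3.14].

INTERFACE

Orientations are given as [roll, pitch, yaw] about the fixed x, y, z axes, in that order (R = Rz(yaw) Ry(pitch) Rx(roll)).
In Python, from station import robot gives the robot as it stands. The module is installed in compiled form; this text tells all that it offers. Calls block until the motion is done:
- robot.goto(position, orientation): joint-space move of the TCP to a pose.
- robot.move_l(position, vel=150, attitude=None): straight line of the TCP; attitude=None keeps the orientation; vel is the mean speed in mm/s.
- robot.move_j(angles): joint-space move.
- robot.move_gripper(opening, newtons=None): opening from 0.0 (shut) to 1.0 (fully open); newtons is the grip in N (None keeps the last); returns when the fingers have stopped.
- robot.sleep(seconds).
- robot.ik(position, orientation): joint angles nearest the present ones, or None.
- robot.capture(name): name is "scene" or "top"; returns the picture (384x512x3 uint8, blue, green, red); there is no depth.
- robot.calibration(name): a dict with "fov_y" (degrees; the focal length in pixels is half the picture's height over the tangent of half this angle, whatever the lens; pixels are square), "cx", "cy" (the principal point, pixels), "T" (4x4, takes a point from camera to world coordinates). Camera axes: x right, y down, z forward; pixel columns grow to the right and rows downward; lengths in mm; the calibration is good to about 2 mm. A picture is of the moment at which its call begins. calibration takes no time and is no camera call.
A pose or a line that the arm cannot do raises robot.MotionError and nothing moves.
- robot.finish_job(): hands the job in; it is judged then, once.
Readings, each from a call of its own:
- robot.get_clock(): time.
- robot.get_joints(): joint angles.
- robot.get_dq(): joint speeds.
- robot.get_tau(): joint torques, N m.
- robot.get_eef_pos(): TCP position.
- robot.get_ee_rot(): TCP orientation.
- robot.get_contact_force(): force on the tool from outside, world axes, zero at the start.
- robot.get_moment(): the same for the moment, N m.
- robot.get_opening(): opening from 0.0 (shut) to 1.0 (fully open).
- robot.get_grasp_force(): force on a finger pad.
Only numpy, scipy, OpenCV 4.12 (cv2) and the standard library are available. Lean on these libraries where they do the work, as an engineer would, in place of code of your own. Each camera call takes 0.05 s, during which the arm holds its last target. There are 200 camera calls.

TASK

Push the plug gauge as far as it will go, into the bore of every aluminium block: stand the blocks it enters right up to its collar upright in the well of the white drying tray, and those in which it stops short upright in the cardboard reject box. Put the gauge back in its blue stand. Only when all of that is put away, turn the tray's timer dial anticlockwise to its end stop, then clockwise three clicks, and leave it there.

Things in the scene. Friction and masses are not known exactly. Their poses are not given: they have to be found in the camera images.
- block_a: loose aluminium block, 42 x 42 x 36 mm high, about 0.15 kg, standing on the bench (z = 0); origin: centre of underside, z up, x and y square to its sides. Upright 17 mm bore in its middle: if good, the gauge enters to its collar (gauge's lower end 4 mm above the underside); if bad, a hidden stop halts it 22 mm above the underside. All look alike; only the gauge tells. May be absent
- block_b: loose aluminium block, 42 x 42 x 36 mm high, about 0.15 kg, standing on the bench (z = 0); origin: centre of underside, z up, x and y square to its sides. Upright 17 mm bore in its middle: if good, the gauge enters to its collar (gauge's lower end 4 mm above the underside); if bad, a hidden stop halts it 22 mm above the underside. All look alike; only the gauge tells. May be absent
- block_c: loose aluminium block, 42 x 42 x 36 mm high, about 0.15 kg, standing on the bench (z = 0); origin: centre of underside, z up, x and y square to its sides. Upright 17 mm bore in its middle: if good, the gauge enters to its collar (gauge's lower end 4 mm above the underside); if bad, a hidden stop halts it 22 mm above the underside. All look alike; only the gauge tells. May be absent
- block_d: loose aluminium block, 42 x 42 x 36 mm high, about 0.15 kg, standing on the bench (z = 0); origin: centre of underside, z up, x and y square to its sides. Upright 17 mm bore in its middle: if good, the gauge enters to its collar (gauge's lower end 4 mm above the underside); if bad, a hidden stop halts it 22 mm above the underside. All look alike; only the gauge tells. May be absent
- block_e: loose aluminium block, 42 x 42 x 36 mm high, about 0.15 kg, standing on the bench (z = 0); origin: centre of underside, z up, x and y square to its sides. Upright 17 mm bore in its middle: if good, the gauge enters to its collar (gauge's lower end 4 mm above the underside); if bad, a hidden stop halts it 22 mm above the underside. All look alike; only the gauge tells. May be absent
- block_f: loose aluminium block, 42 x 42 x 36 mm high, about 0.15 kg, standing on the bench (z = 0); origin: centre of underside, z up, x and y square to its sides. Upright 17 mm bore in its middle: if good, the gauge enters to its collar (gauge's lower end 4 mm above the underside); if bad, a hidden stop halts it 22 mm above the underside. All look alike; only the gauge tells. May be absent
- disc_a (a point): centre of the top of the orange tell-tale disc in the bore of block_a. It stands 29 mm above the block's underside (7 mm below the top face) until gauged; the gauge pushes it down ahead of it with about 1 N and it stays down: to 4 mm in a good block, 22 mm in a bad one
- disc_b (a point): centre of the top of the orange tell-tale disc in the bore of block_b. It stands 29 mm above the block's underside (7 mm below the top face) until gauged; the gauge pushes it down ahead of it with about 1 N and it stays down: to 4 mm in a good block, 22 mm in a bad one
- disc_c (a point): centre of the top of the orange tell-tale disc in the bore of block_c. It stands 29 mm above the block's underside (7 mm below the top face) until gauged; the gauge pushes it down ahead of it with about 1 N and it stays down: to 4 mm in a good block, 22 mm in a bad one
- disc_d (a point): centre of the top of the orange tell-tale disc in the bore of block_d. It stands 29 mm above the block's underside (7 mm below the top face) until gauged; the gauge pushes it down ahead of it with about 1 N and it stays down: to 4 mm in a good block, 22 mm in a bad one
- disc_e (a point): centre of the top of the orange tell-tale disc in the bore of block_e. It stands 29 mm above the block's underside (7 mm below the top face) until gauged; the gauge pushes it down ahead of it with about 1 N and it stays down: to 4 mm in a good block, 22 mm in a bad one
- disc_f (a point): centre of the top of the orange tell-tale disc in the bore of block_f. It stands 29 mm above the block's underside (7 mm below the top face) until gauged; the gauge pushes it down ahead of it with about 1 N and it stays down: to 4 mm in a good block, 22 mm in a bad one
- gauge: plug gauge: a steel pin 14 mm across and 32 mm long with a 4 mm tapered tip, above it a steel collar 34 mm across and 6 mm thick, above that a square green handle 18 x 18 mm and 55 mm long, square to x and y. Whole height 93 mm, 0.12 kg. Origin at the lower end of the pin, z up along it to the handle. At the start the pin hangs in the stand's hole, the collar resting on the stand
- stand: fixed blue gauge stand, 66 x 66 mm, 50 mm high, with a 21 mm hole 40 mm deep in the middle of its top; origin at the centre of its underside. With the gauge home the collar rests on its top and the gauge's origin is 18 mm above the stand's origin
- dryer: fixed white drying tray, 262 mm (x) by 224 mm (y), 45 mm high; origin at the centre of its underside. Its x axis points from the dial's side to the well's side. The dial stands 72 mm from the origin to -x, the open well is centred 53 mm to +x
- tray_floor (a point): centre of the floor of the tray's open well, 10 mm above the bench. The well is 132 mm (x) by 200 mm (y) inside and 35 mm deep; axes as the tray's
- timer (a joint): timer dial, rad: 0 at its end stop (white pointer at the red mark, towards -x of the tray), growing as it is turned clockwise seen from above, 2.4 at the other stop. It clicks into a detent every 0.4 rad (0, 0.4, 0.8 .. 2.4; a ring of marks shows them) and needs about 0.06 N m to turn. It starts four to six clicks from its end stop; three clicks is 1.2
- timer_grip (a point): on the dial's upright axis, at the height to grip, 75 mm above the bench. The dial's grip is an upright black bar 49 mm long, 14 mm thick, 32 mm high (from 52 to 84 mm above the bench) on a disc 52 mm across. At 0 the bar lies along the tray's x axis; it turns clockwise from above as the joint grows
- reject: fixed open cardboard box with red marks, 150 mm (x) by 180 mm (y), 50 mm high, walls and floor 5 mm; origin at the centre of its underside
- reject_in (a point): centre of the inner floor of the reject box (inside 140 by 170 mm), 5 mm above the bench; axes as the box's
- jar: bystander: amber glass jar, 52 mm across, 70 mm high; origin at the centre of its underside; leave it alone
- tip_box: bystander: orange plastic box, 120 x 85 x 60 mm; origin at the centre of its underside; leave it alone
- wash_bottle: bystander: white plastic bottle, 56 mm across, 100 mm high; origin at the centre of its underside; leave it alone
Mind the look-alikes: they are no part of the job. What is shaped like the block_c but pink, red or yellow is not meant.

How it is judged (in metres and radians):
On the way, in this order (a step that is already met when the one before it is completed fails the run):
1. the gauge has been pushed as far as it will go into every block, pressing its disc down (z of disc_a in the frame of block_a below 0.009 m and z of disc_b in the frame of block_b below 0.0245 m and z of disc_c in the frame of block_c below 0.009 m and z of disc_d in the frame of block_d below 0.0245 m and z of disc_e in the frame of block_e below 0.009 m and z of disc_f in the frame of block_f below 0.0245 m), for 0.1 s.
2. good blocks stand in the tray, bad ones in the reject box, gauge in its stand (x of block_a in the frame of tray_floor between -0.06 and 0.06 m and y of block_a in the frame of tray_floor between -0.095 and 0.095 m and z of block_a in the frame of tray_floor between -0.01 and 0.012 m and angle between each of block_a, block_c, block_e, block_b, block_d, block_f's own z axis and vertical below 0.25 rad and x of block_c in the frame of tray_floor between -0.06 and 0.06 m and y of block_c in the frame of tray_floor between -0.095 and 0.095 m and z of block_c in the frame of tray_floor between -0.01 and 0.012 m and x of block_e in the frame of tray_floor between -0.06 and 0.06 m and y of block_e in the frame of tray_floor between -0.095 and 0.095 m and z of block_e in the frame of tray_floor between -0.01 and 0.012 m and x of block_b in the frame of reject_in between -0.065 and 0.065 m and y of block_b in the frame of reject_in between -0.08 and 0.08 m and z of block_b in the frame of reject_in between -0.01 and 0.012 m and x of block_d in the frame of reject_in between -0.065 and 0.065 m and y of block_d in the frame of reject_in between -0.08 and 0.08 m and z of block_d in the frame of reject_in between -0.01 and 0.012 m and x of block_f in the frame of reject_in between -0.065 and 0.065 m and y of block_f in the frame of reject_in between -0.08 and 0.08 m and z of block_f in the frame of reject_in between -0.01 and 0.012 m and horizontal distance between gauge and stand below 0.008 m and z of gauge in the frame of stand between 0.008 and 0.024 m and angle between gauge's own z axis and vertical below 0.2 rad), for 0.2 s.
3. then the timer dial is at its end stop (value of joint timer below 0.12 rad), for 0.1 s.
4. then the timer dial is three clicks on (value of joint timer between 1.05 and 1.35 rad), for 0.2 s.
At the end, for the whole second after the job is handed in: All blocks gauged (discs pressed down); good ones upright (within 0.25 rad) on the floor of the tray's well, bad ones likewise in the reject box; gauge upright in its stand, collar down (within 6 mm); dial at three clicks (1.2 rad within 0.15); all released and at rest (all of step 1 and all of step 2 and all of step 4 and linear speed of each of block_a, block_b, block_c, block_d, block_e, block_f, gauge below 0.03 m/s and contact force between the fingers and block_a below 0.3 N and contact force between the fingers and block_b below 0.3 N and contact force between the fingers and block_c below 0.3 N and contact force between the fingers and block_d below 0.3 N and contact force between the fingers and block_e below 0.3 N and contact force between the fingers and block_f below 0.3 N and contact force between the fingers and gauge below 0.3 N); the robot touches nothing.
It fails at once if a bystander (jar, tip box or wash bottle) is moved more than 30 mm (distance of any of jar, tip_box, wash_bottle from where it was at the start of the episode above 0.03 m).
Of block_a, block_b, block_c, block_d, block_e, block_f only 4 to 5 are there at a start; the rules pass over those that are not, and their reading is None.
At some moment in a run one of block_a, block_b, block_c, block_d, block_e, block_f may be knocked a few centimetres aside while the robot is not near it.
It also fails if it takes over 208 s, if anything falls off the work surface, if the arm or the gripper's body presses on something with over 40 N, if the wrist force passes 120 N, or if a joint passes its speed limit or range.

## Working session

There is one attempt and no reset: what is moved stays moved. The work goes in short steps, each a Python script; the robot and the scene stay as the last script left them, time stands still between calls to the robot, and variables do not carry over. Pictures are saved under pics/ and viewed, at most 14 in all, crops included, and the job is handed in when it is done.

```bash
mkdir -p pics; python3 - <<'E'
from station import robot
import cv2, numpy as np
np.set_printoptions(suppress=True,precision=4)
for n in("scene","top"):
    im=robot.capture(n); cv2.imwrite(f"pics/{n}0.png",im)
    cv2.imwrite(f"pics/{n}0b.png",cv2.resize(im,(800,600),interpolation=cv2.INTER_CUBIC))
    print(n,robot.calibration(n))
print(robot.get_clock(),robot.get_ee_rot(),robot.get_opening())
E
```

```text
scene {'fov_y': 50.579602004556655, 'cx': 252.73355313778586, 'cy': 190.54238720736186, 'T': array([[  -0.4846,    0.5637,   -0.6689, 1312.8368],
       [   0.8746,    0.3252,   -0.3595,  269.2108],
       [   0.0149,   -0.7592,   -0.6506,  749.6082],
       [   0.    ,    0.    ,    0.    ,    1.    ]])}
top {'fov_y': 57.84346091369392, 'cx': 256.6133511197927, 'cy': 187.09929693636286, 'T': array([[  -0.0271,   -0.9828,    0.1829,  451.8238],
       [  -0.9996,    0.0286,    0.0051, -106.5391],
       [  -0.0103,   -0.1827,   -0.9831,  961.4085],
       [   0.    ,    0.    ,    0.    ,    1.    ]])}
0.1 [-3.1404 -0.      2.8608] 1.0039723517003085
```

View pics/top0b.png

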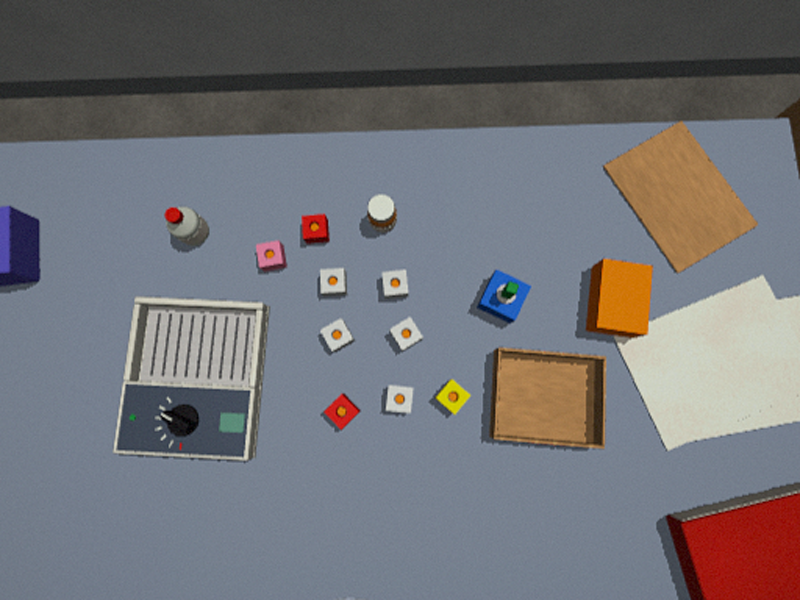

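View pics/scene0b.png

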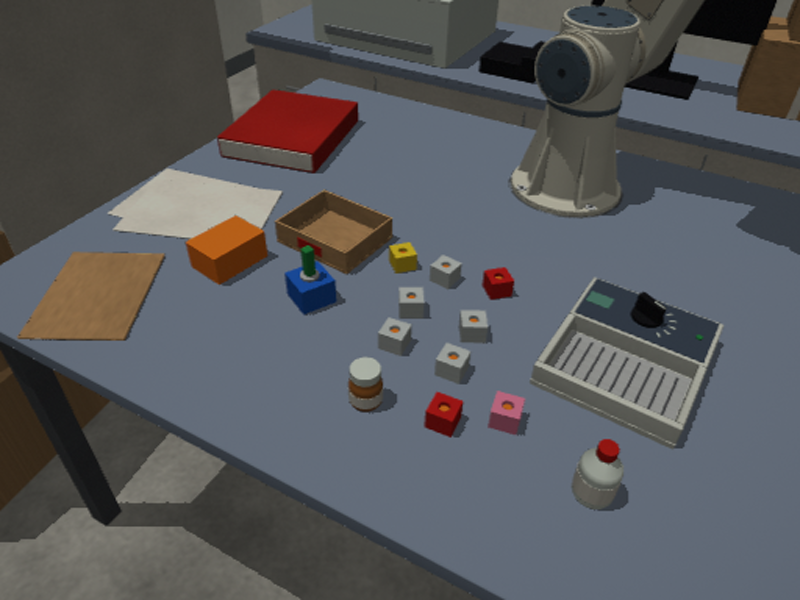

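```bash
cat > h.py <<'E'
from station import robot
import cv2, numpy as np
np.set_printoptions(suppress=True,precision=2)
def p2w(n,u,v,z):
    c=robot.calibration(n); f=192/np.tan(np.radians(c["fov_y"]/2)); T=c["T"]
    d=T[:3,:3]@np.array([(u-c["cx"])/f,(v-c["cy"])/f,1]); o=T[:3,3]
    return (o+d*(z-o[2])/d[2])[:2]
def w2p(n,p):
    c=robot.calibration(n); f=192/np.tan(np.radians(c["fov_y"]/2)); T=c["T"]
    q=T[:3,:3].T@(np.array(p,float)-T[:3,3]); return np.array([c["cx"]+f*q[0]/q[2],c["cy"]+f*q[1]/q[2]])
def rectify(n,im,z,x0,x1,y0,y1,s=2):
    """view of the plane z from above: row = (x1-x)*s, col=(y1-y)*s"""
    w=[(x1,y1),(x1,y0),(x0,y0),(x0,y1)]
    src=np.float32([w2p(n,(*a,z)) for a in w]); dst=np.float32([[(y1-a[1])*s,(x1-a[0])*s] for a in w])
    return cv2.warpPerspective(im,cv2.getPerspectiveTransform(src,dst),(int((y1-y0)*s),int((x1-x0)*s)),flags=cv2.INTER_CUBIC)
def blocks(n="top",im=None,box=(250,750,-150,400),z=36,floor=False,thr=None):
    """white block tops: list of (x,y,yaw,w,h); box = x0,x1,y0,y1"""
    im=robot.capture(n) if im is None else im
    x0,x1,y0,y1=box; s=2; r=rectify(n,im,z,x0,x1,y0,y1,s)
    hsv=cv2.cvtColor(r,cv2.COLOR_BGR2HSV)
    m=((hsv[...,1]<40)&(hsv[...,2]>(thr or 150))).astype(np.uint8)
    out=[]
    for c in cv2.findContours(m,cv2.RETR_EXTERNAL,cv2.CHAIN_APPROX_NONE)[0]:
        c=cv2.convexHull(c); a=cv2.contourArea(c)/s/s
        if 1000<a<2600:
            (cx,cy),(w,h),t=cv2.minAreaRect(c)
            yaw=-np.radians(t); yaw=(yaw+np.pi/4)%(np.pi/2)-np.pi/4
            out.append((x1-cy/s,y1-cx/s,yaw,w/s,h/s))
    return out
E
python3 - <<'E'
from h import *
t=cv2.imread("pics/top0.png"); s=cv2.imread("pics/scene0.png")
for n,im in(("top",t),("scene",s)):
    print(n)
    for b in blocks(n,im): print(np.array(b))
    hsv=cv2.cvtColor(im,cv2.COLOR_BGR2HSV)
k=1.5625
for nm,z,P in(("dryer",45,[(135,298),(264,303),(248,460),(114,454)]),("reject",50,[(498,349),(607,354),(604,447),(492,440)]),("gaugetop",111,[(511,288)]),("stand",50,[(492,271),(530,290),(515,321),(478,301)]),("bottle",100,[(174,215)]),("jar",70,[(381,203)]),("tip",60,[(605,259),(652,266),(640,334),(590,326)])):
    w=np.array([p2w("top",u/k,v/k,z) for u,v in P]); print(nm,w.tolist() if 0 else w.round(), w.mean(0))
a=rectify("top",t,45,150,500,250,550,2); b=rectify("top",t,50,300,650,-250,10,2)
cv2.imwrite("pics/c1.png",a[:600]);
g=np.zeros((600,800,3),np.uint8)
d=rectify("top",t,84,250,350,350,450,4); e=rectify("top",t,50,400,500,-160,-60,4); f=rectify("top",t,36,380,480,0,100,4); h=rectify("scene",s,84,250,350,350,450,4)
m=np.hstack([np.vstack([d,e]),np.vstack([h,f])]); cv2.imwrite("pics/c2.png",cv2.resize(m,(600,600)))
E
```

```text
top
[444.   -93.62  -0.15  45.39  46.98]
[ 555.24 -107.81    0.53   44.99   44.71]
[556.11  12.56   0.51  44.92  44.68]
[644.27 -90.95   0.09  44.98  46.43]
[651.24  18.92   0.05  45.02  43.68]
scene
[447.58 -91.36  -0.15  39.72  39.07]
[ 556.92 -106.07    0.52   37.42   39.72]
[558.83  13.42   0.51  37.23  40.25]
[612.24 249.06  -0.08 222.11  10.74]
[646.36 -89.45   0.07  39.6   39.72]
[653.58  19.41   0.03  40.09  39.78]
[736.25 -86.     0.    27.5   46.  ]
dryer [[626. 356.]
 [611. 134.]
 [352. 155.]
 [367. 375.]] [488.89 254.82]
reject [[ 520. -261.]
 [ 507. -442.]
 [ 358. -423.]
 [ 374. -243.]] [ 439.69 -342.26]
gaugetop [[ 612. -277.]] [ 612.   -277.43]
stand [[ 654. -259.]
 [ 619. -322.]
 [ 567. -293.]
 [ 603. -232.]] [ 610.63 -276.48]
bottle [[754. 272.]] [754.03 272.16]
jar [[775. -72.]] [775.24 -71.76]
tip [[ 667. -450.]
 [ 653. -529.]
 [ 538. -496.]
 [ 553. -415.]] [ 602.77 -472.43]
```

```bash
python3 - <<'E'
from h import *
t=cv2.imread("pics/top0.png"); s=cv2.imread("pics/scene0.png")
R=lambda n,im,z,x,y:rectify(n,im,z,x-50,x+50,y-50,y+50,3)
m=np.vstack([np.hstack([R("top",t,84,417,260),R("top",t,111,612,-277)]),np.hstack([R("scene",s,84,417,260),R("scene",s,111,612,-277)])])
cv2.imwrite("pics/c3.png",m)
E
```

```text
(no output)
```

View pics/c3.png

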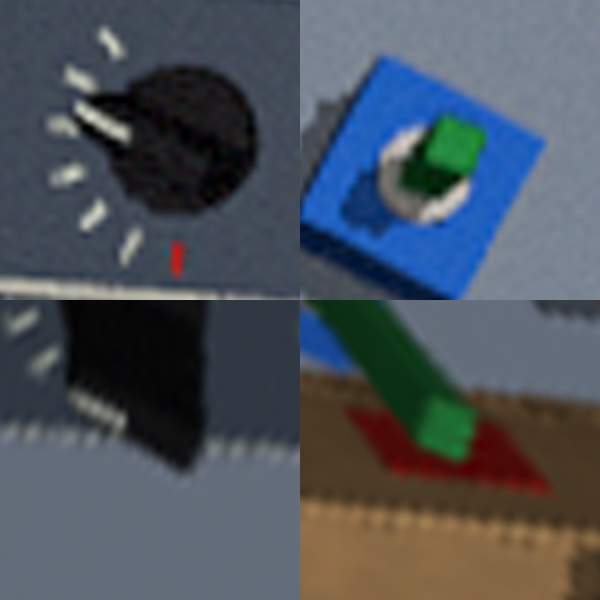

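```bash
cat >> h.py <<'E'
PI=np.pi
def yawfit(x,y,yaw,sym=PI):
    """yaw mod sym nearest the wrist's neutral one"""
    c=np.arctan2(y,x)+PI/2; return c+(yaw-c+sym/2)%sym-sym/2
def go(x,y,z,yaw): robot.goto([x,y,z],[PI,0,yaw])
def ml(x,y,z,vel=150): robot.move_l([x,y,z],vel)
def F(): return np.array(robot.get_contact_force())
E
python3 - <<'E'
from h import *
t=cv2.imread("pics/top0.png"); s=cv2.imread("pics/scene0.png")
for n,im in(("top",t),("scene",s)):
    r=rectify(n,im,50,550,680,-340,-210,2); h=cv2.cvtColor(r,cv2.COLOR_BGR2HSV)
    m=((h[...,0]>100)&(h[...,0]<125)&(h[...,1]>170)&(h[...,2]>(140 if n=="top" else 60))).astype(np.uint8)
    c=max(cv2.findContours(m,0,1)[0],key=cv2.contourArea); (a,b),wh,an=cv2.minAreaRect(c); print(n,680-b/2,-210-a/2,np.array(wh)/2,an)
x,y=615.5,-277; yaw=yawfit(x,y,-.28,PI/2); print(yaw,F())
go(x,y,180,yaw); print(robot.get_clock(),F())
ml(x,y,72); print(robot.get_clock(),F())
robot.move_gripper(0,15); print(robot.get_clock(),F(),robot.get_opening()*92,robot.get_grasp_force())
E
```

```text
top 613.7056579589844 -278.5417938232422 [65.86 65.72] 28.258031845092773
scene 638.3757858276367 -259.2277069091797 [116.72  84.84] 28.610462188720703
1.2907963267948963 [ 0.15 -0.01 -0.65]
3.525 [-0.1   0.2  -0.63]
4.3917 [0.97 0.41 0.49]
5.5 [ 0.11  0.16 -0.07] 18.26081161486375 14.998342841863632
```

```bash
cat >> h.py <<'E'
def seen():
    """blocks seen now: averaged over both cameras where both see it -> (x,y,yaw,src)"""
    T=[b for b in blocks("top") if 40<b[3]<52 and 40<b[4]<52]; S=[b for b in blocks("scene") if 34<b[3]<46 and 34<b[4]<46]
    out=[]
    for b in T:
        m=[q for q in S if np.hypot(q[0]-b[0],q[1]-b[1])<10]
        out.append((b[0]+1.2,b[1]+.7,b[2],"T") if not m else ((b[0]+m[0][0])/2,(b[1]+m[0][1])/2,b[2],"TS"))
    for q in S:
        if not any(np.hypot(q[0]-b[0],q[1]-b[1])<25 for b in out): out.append((q[0]-1.2,q[1]-.7,q[2],"S"))
    return out
def near(L,x,y,r=60):
    L=[b for b in L if np.hypot(b[0]-x,b[1]-y)<r]; return min(L,key=lambda b:np.hypot(b[0]-x,b[1]-y)) if L else None
GZ=54.   # TCP height above the gauge's lower end
def push(z1,step,lim,f0,vel=40):
    """step the TCP down to z1, stop when the upward force passes lim; returns z, force"""
    x,y,z=robot.get_eef_pos()
    while z>z1+.01:
        z=max(z-step,z1); ml(x,y,z,vel); f=F()-f0
        if f[2]>lim: return z,f
    return z,F()-f0
E
python3 - <<'E'
from h import *
robot.move_gripper(0,40); x,y,_=robot.get_eef_pos()
f0=F(); ml(x,y,150); print(F()-f0, robot.get_opening()*92,robot.get_clock())
for b in seen(): print(b)
b=near(seen(),645,-90); yaw=robot.get_ee_rot()[2]
go(b[0],b[1],GZ+50,yaw); f0=F(); print(robot.get_clock(),f0)
ml(b[0],b[1],GZ+38,60); print(push(GZ+31,2,6,f0),robot.get_clock())
cv2.imwrite("pics/g1.png",cv2.resize(robot.capture("scene")[130:280,200:350],(600,600),interpolation=cv2.INTER_CUBIC))
E
```

```text
[-0.03 -1.09 -0.46] 17.44582505563919 6.3833
(445.8330993652344, -92.71932983398438, np.float64(-0.13706617682462596), 'TS')
(557.18701171875, 13.09906005859375, np.float64(0.4993466991314923), 'TS')
(645.2262420654297, -90.36653137207031, np.float64(0.09495167971541263), 'TS')
(652.2389640808105, 19.27996826171875, np.float64(0.044746166319402425), 'TS')
7.3833 [ 0.4  -0.25 -1.48]
(85.0, array([ 0.5 ,  1.38, -0.6 ])) 8.7333
```

View pics/g1.png

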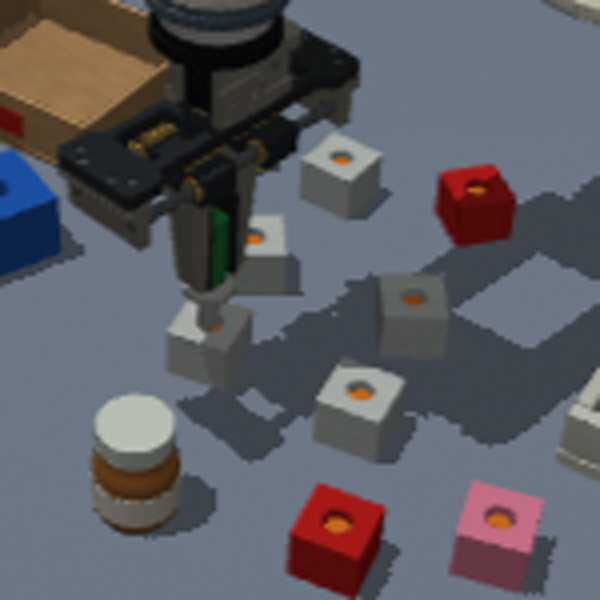

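The picture shows the pin entering the block's bore (around (213,320) in the crop), with no side load. I'm pushing on.

```bash
python3 - <<'E'
from h import *
f0=np.array([.4,-.25,-1.48])
print(push(GZ+24,3.5,8,f0)); z=push(GZ+17,1,6,f0); print(z)
if z[0]<=GZ+17.01:
    print(push(GZ+7,3.5,8,f0)); print(push(GZ+2,1,8,f0))
print(robot.get_clock(),robot.get_eef_pos())
E
```

```text
(78.0, array([-0.95,  1.53, -0.35]))
(np.float64(74.65473563448265), array([-4.38,  1.84, 11.73]))
10.0333 [644.73 -91.2   75.72]
```

```bash
cat >> h.py <<'E'
def gauge(px,py):
    x,y,z=robot.get_eef_pos(); yaw=robot.get_ee_rot()[2]
    ml(x,y,GZ+60,200); b=near(seen(),px,py)
    if b is None: go(480,-230,150,yaw); b=near(seen(),px,py)
    go(b[0],b[1],GZ+50,yaw); f0=F(); ml(b[0],b[1],GZ+38,60)
    r=push(GZ+31,2.4,6,f0)
    if r[0]>GZ+31.1: ml(b[0],b[1],GZ+45); return b,"MISS",r
    r1=push(GZ+24,3.5,9,f0)
    if r1[0]>GZ+24.1: return b,"JAM",r1
    r=push(GZ+17,1,6,f0)
    if r[0]>GZ+17.1: return b,"bad",r,robot.get_eef_pos()[2]
    r=push(GZ+8,3,12,f0)
    if r[0]>GZ+8.1: return b,"JAM",r
    r=push(GZ+2,1,9,f0); return b,"good",r,robot.get_eef_pos()[2]
E
python3 - <<'E'
from h import *
for p in[(652,19),(557,13)]:
    r=gauge(*p); print(r,robot.get_clock())
    if r[1] not in("good","bad"): break
E
```

```text
((652.3857391357421, 18.956097412109376, np.float64(0.0256354554950482), 'S'), 'good', (np.float64(56.71962416401079), array([-3.06,  0.96, 12.29])), np.float64(57.915704958967915)) 16.35
((555.0999877929687, 15.949932861328126, np.float64(0.463647557351198), 'S'), 'good', (np.float64(56.79286701505424), array([-6.15,  0.11, 16.2 ])), np.float64(57.8512155643522)) 22.7083
```

```bash
python3 - <<'E'
from h import *
for p in[(446,-93),(556,-107)]:
    r=gauge(*p); print(r,robot.get_clock())
    if r[1] not in("good","bad"): break
x,y,z=robot.get_eef_pos(); ml(x,y,150,200); go(480,-270,150,robot.get_ee_rot()[2])
for b in seen(): print(b)
cv2.imwrite("pics/s2.png",cv2.resize(robot.capture("scene")[100:300,180:480],(780,520),interpolation=cv2.INTER_CUBIC))
E
```

```text
((445.20680541992186, -93.19956665039062, np.float64(-0.13432143145902775), 'T'), 'bad', (np.float64(74.74662369113453), array([-4.07,  0.59, 15.72])), np.float64(75.55731389099742)) 26.2583
((555.704556274414, -106.84303588867188, np.float64(0.5307734647330269), 'S'), 'good', (np.float64(56.750967076986576), array([-3.61,  1.22, 15.82])), np.float64(57.891797468725535)) 32.5833
(540.8314056396484, 31.131103515625, np.float64(0.5337081350962396), 'TS')
(553.6527709960938, -107.67536926269531, np.float64(0.5227890414688603), 'TS')
(643.5797309875488, -92.291259765625, np.float64(0.055498546062542786), 'TS')
(649.9209060668945, 16.836990356445312, np.float64(0.0172397070005188), 'TS')
```

View pics/s2.png

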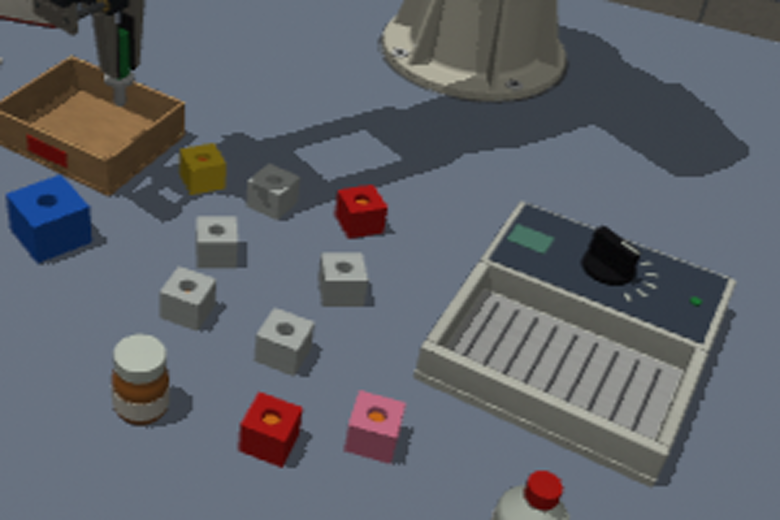

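All five are gauged: blocks near (644,-92) and (446,-93) are bad, the other three good. One good block has been knocked to (541,31). I'm putting the gauge back next.

```bash
python3 - <<'E'
from h import *
x,y=615.5,-277; yaw=yawfit(x,y,-.28,PI/2)
go(x,y,150,yaw); f0=F(); ml(x,y,GZ+52)
r=push(GZ+38,3,7,f0); print(r)
if r[0]<GZ+38.1:
    print(push(GZ+22,5,8,f0)); print(push(GZ+17,1,5,f0),robot.get_eef_pos())
    robot.move_gripper(.5); ml(x,y,150,200); go(480,-270,200,yaw)
    print(robot.get_clock())
    for b in seen(): print(b)
    t=robot.capture("top");s=robot.capture("scene")
    R=lambda n,im,z,x,y:rectify(n,im,z,x-50,x+50,y-50,y+50,3)
    cv2.imwrite("pics/s3.png",np.hstack([R("top",t,56,615,-277),cv2.resize(s[130:230,160:260],(300,300))]))
E
```

```text
(92.0, array([0.2 , 0.38, 0.5 ]))
(76.0, array([ 1.29, -1.11,  0.69]))
(np.float64(71.0285693497145), array([-2.22, -0.35,  9.17])) [ 614.61 -277.01   71.95]
40.4833
(540.7583541870117, 31.172348022460938, np.float64(0.523278330740135), 'TS')
(553.8900985717773, -107.36289978027344, np.float64(0.5070984952744404), 'TS')
(643.516529083252, -92.44587707519531, np.float64(0.09065986246069535), 'TS')
(649.8041915893555, 16.850799560546875, np.float64(0.04345093792324217), 'TS')
```

View pics/s3.png

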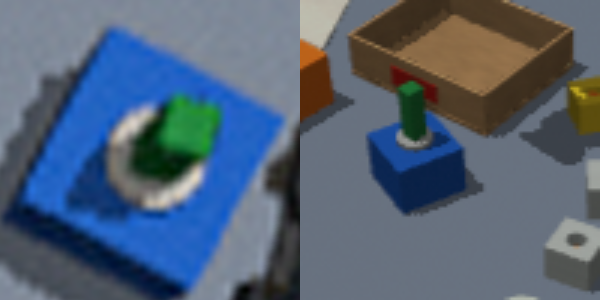

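```bash
cat >> h.py <<'E'
TRAY=(543.,251.4,-.078,10); REJ=(441.,-341.5,-.1,5); HZ=12.
def pick(px,py,guess=None):
    b=near(seen(),px,py) or guess
    if b is None: raise SystemExit("not seen")
    x,y=b[:2]; yaw=yawfit(x,y,b[2],PI/2); robot.move_gripper(.67,25)
    go(x,y,120,yaw); ml(x,y,HZ,150); robot.move_gripper(0,25); w=robot.get_opening()*92
    ml(x,y,140,250); print("pick",np.round(b[:3],2),b[3],"width",round(w,1),"after",round(robot.get_opening()*92,1),robot.get_grasp_force())
    return 38<robot.get_opening()*92<46
def place(c,dx,dy):
    cx,cy,a,fl=c; x=cx+dx*np.cos(a)-dy*np.sin(a); y=cy+dx*np.sin(a)+dy*np.cos(a)
    yaw=yawfit(x,y,a+PI/2); go(x,y,130,yaw); f0=F(); ml(x,y,fl+HZ+4,120)
    r=push(fl+HZ-3,1,4,f0); print("place",round(x),round(y),r,robot.get_eef_pos())
    robot.move_gripper(.62); ml(x,y,130,250); print(robot.get_clock())
E
python3 - <<'E'
from h import *
if pick(644,-92): place(REJ,0,-40)
E
```

```text
pick [643.63 -92.42   0.05] TS width 41.8 after 41.8 24.999511241912842
place 437 -381 (np.float64(16.633354242121413), array([-4.  ,  2.67, 16.11])) [ 437.62 -381.78   17.79]
48.8167
```

```bash
python3 - <<'E'
from h import *
im=robot.capture("top"); sc=robot.capture("scene")
R=lambda n,im,z,x,y:rectify(n,im,z,x-110,x+110,y-110,y+110,1.35)
cv2.imwrite("pics/s4.png",np.hstack([R("top",im,36,441,-341),cv2.resize(sc[90:190,150:250],(297,297))]))
for th in(150,110,80):print(th,[np.round(b,2) for n,i in(("top",im),("scene",sc)) for b in blocks(n,i,(380,500,-160,-40),thr=th)])
for b in seen(): print(b)
E
```

```text
150 [array([443.27, -95.22,  -0.13,  45.18,  48.68]), array([446.26, -92.65,  -0.12,  40.15,  39.95])]
110 [array([443.34, -95.12,  -0.16,  46.4 ,  47.75]), array([447.83, -91.64,  -0.09,  49.21,  51.1 ])]
80 [array([443.19, -94.42,  -0.13,  46.75,  49.06])]
(444.60813903808594, -93.98188781738281, np.float64(-0.12970253641055685), 'TS')
(540.6865386962891, 31.412673950195312, np.float64(0.49394134764598574), 'TS')
(553.5333633422852, -107.54722595214844, np.float64(0.5144514164651219), 'TS')
(649.5987663269043, 16.950576782226562, np.float64(0.0), 'TS')
```

View pics/s4.png

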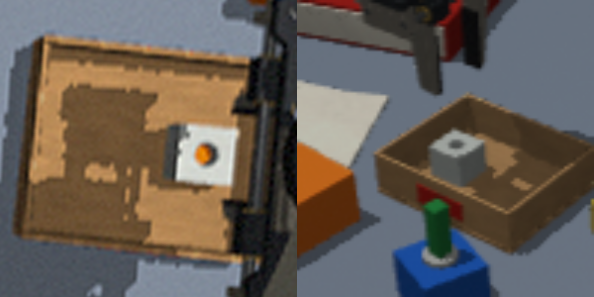

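The first bad block stands in the reject box, its bore facing up. Next is the second bad block, then the three good ones.

```bash
python3 - <<'E'
from h import *
if not pick(445,-94): raise SystemExit("lost")
place(REJ,0,40)
if not pick(554,-107): raise SystemExit("lost")
place(TRAY,0,60)
im=robot.capture("scene"); cv2.imwrite("pics/s5.png",cv2.resize(im,(800,600)))
E
```

```text
pick [444.53 -94.06  -0.14] TS width 42.4 after 41.9 24.99930113554001
place 445 -302 (np.float64(16.635911830994946), array([-4.4 ,  2.01, 14.54])) [ 445.63 -301.96   17.62]
56.625
pick [ 553.67 -107.75    0.54] TS width 42.0 after 41.8 24.962528944015503
place 548 311 (np.float64(21.727711201107958), array([-2.4 ,  0.08, 11.55])) [548.41 311.6   22.77]
64.6667
```

View pics/s5.png

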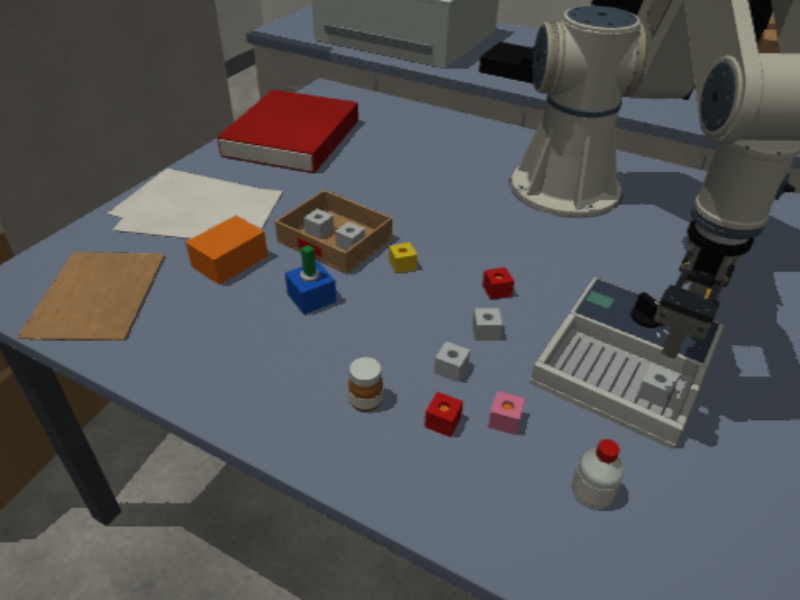

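Both bad blocks are in the box at (318,220) and (350,235), and the first good block stands in the well at (660,383). The last two are still on the bench.

```bash
python3 - <<'E'
from h import *
if not pick(650,17): raise SystemExit("lost")
place(TRAY,0,0)
if not pick(541,31): raise SystemExit("lost")
place(TRAY,0,-60)
go(480,0,300,1.57)
t=robot.capture("top"); s=robot.capture("scene")
cv2.imwrite("pics/s6.png",np.vstack([cv2.resize(t[180:300,60:220],(560,420)),]))
R=lambda n,im,z,x,y:rectify(n,im,z,x-50,x+50,y-50,y+50,3)
a=rectify("top",t,36,350,640,130,380,1.5); b=cv2.resize(s[160:290,330:480],(433,375)); 
cv2.imwrite("pics/s6.png",np.hstack([a[:435],np.vstack([b,np.zeros((60,433,3),np.uint8)])]))
c=rectify("top",t,52,368,468,210,310,5);cv2.imwrite("pics/dial.png",c)
E
```

```text
pick [649.71  17.13   0.03] TS width 42.2 after 41.7 24.999520182609558
place 543 251 (np.float64(21.643547541864372), array([-5.82, -1.57, 14.8 ])) [543.69 251.64  22.77]
72.5167
pick [540.61  31.77   0.5 ] TS width 41.7 after 41.7 24.991694390773773
place 538 192 (np.float64(21.631411266195386), array([-3.67, -0.71, 13.47])) [539.05 191.76  22.7 ]
79.8583
```

View pics/s6.png

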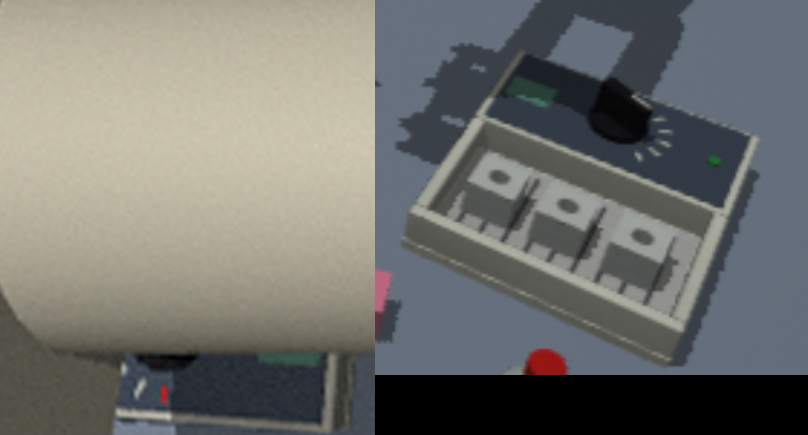

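View pics/dial.png

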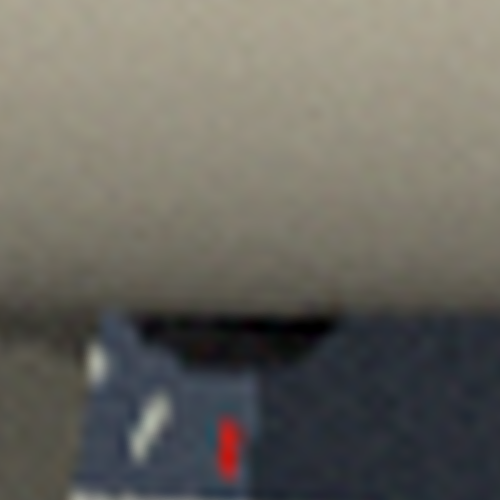

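All three good blocks stand in the well (crop positions (498,178), (567,207), (642,238)), and the dial is unchanged. I'm gripping the dial now.

```bash
python3 - <<'E'
from h import *
u,v=w2p("top",(467-140/3,310-187/3,84)); im0=cv2.imread("pics/top0.png")
print("disc",p2w("top",u,v,50)+[1.2,.7])
r=rectify("top",im0,52,368,468,210,310,4); m=(r.max(2)<38).astype(np.uint8)
c=max(cv2.findContours(m,0,1)[0],key=cv2.contourArea); (a,b),rad=cv2.minEnclosingCircle(c); M=cv2.moments(c); print("blob",468-b/4+1.2,310-a/4+.7,rad/4,468-M["m01"]/M["m00"]/4,310-M["m10"]/M["m00"]/4)
x,y=418.4,261.; yaw=yawfit(x,y,-.076-2.0)
robot.move_gripper(.6,10); go(x,y,150,yaw); print(robot.get_clock(),yaw,robot.get_joints()[5])
cv2.imwrite("pics/d1.png",cv2.resize(robot.capture("scene")[120:240,360:500],(700,600),interpolation=cv2.INTER_CUBIC))
E
```

```text
disc [420.31 262.09]
blob 420.325 268.825 31.500520706176758 419.7737212375622 262.80715562810946
82.3917 1.065592653589793 1.0586629165559729
```

View pics/d1.png

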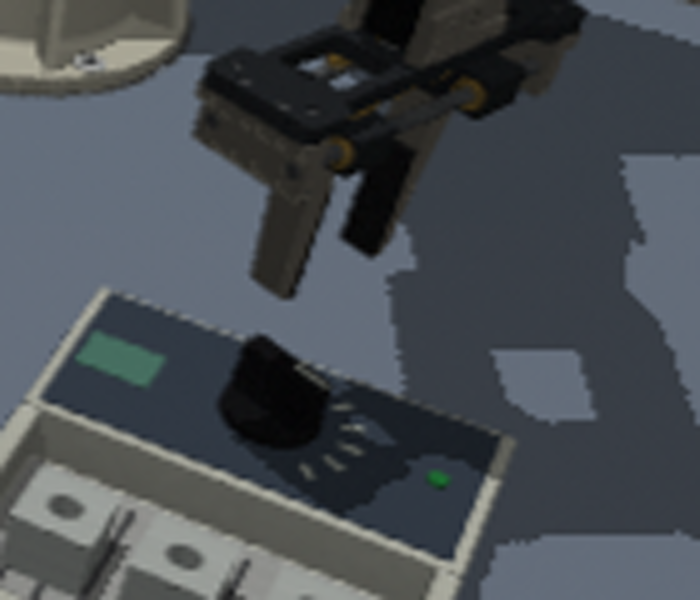

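The fingers straddle the bar with the right orientation. The dial's axis is at about (420,262).

```bash
python3 - <<'E'
from h import *
x,y=420,261.8; yaw=yawfit(x,y,-.076-2.0)
go(x,y,140,yaw); f0=F(); r=push(66,37,5,f0,100); print(r)
if r[0]<66.1:
    robot.move_gripper(0,10); f=F()-f0
    n=np.array([np.sin(yaw),-np.cos(yaw),0]); print(f,"along y_tool",f@n,robot.get_opening()*92,robot.get_grasp_force(),robot.get_moment(),robot.get_eef_pos())
E
```

```text
(66, array([1.15, 0.16, 0.62]))
[-2.09  2.47  4.68] along y_tool -3.0227890523966594 14.094883760609628 9.999648481607437 [ 0.33  0.72 -0.03] [419.89 261.3   66.13]
```

```bash
python3 - <<'E'
from h import *
robot.move_gripper(0,30); p=[420,261.8,66]; yaw=yawfit(420,261.8,-.076-2.0)
for k in range(1,12):
    a=min(.2*k,2.06); robot.goto(p,[PI,0,yaw+a]); print(round(a,2),F(),robot.get_moment(),round(robot.get_ee_rot()[2]-yaw,3),robot.get_opening()*92)
    if np.linalg.norm(F())>30: break
print(robot.get_clock())
E
```

```text
0.2 [ 0.42 -4.52  5.  ] [-0.87  0.07 -0.01] 0.198 13.691880933311387
0.4 [ 1.84 -4.82  3.39] [-1.09 -0.41  0.06] 0.398 13.877678850645273
0.6 [ 4.15 -5.63  0.93] [-1.2  -0.78 -0.03] 0.598 13.835218980647495
0.8 [ 6.58 -5.23 -0.88] [-1.19 -1.16  0.05] 0.798 14.113922648452043
1.0 [ 9.57 -6.82 -3.08] [-1.16 -1.45  0.  ] 0.998 13.74914254846105
1.2 [10.53 -4.66 -4.97] [-0.86 -1.72  0.04] 1.198 13.595695058576878
1.4 [10.38 -3.6  -6.85] [-0.59 -1.98  0.01] 1.398 13.86652071121831
1.6 [12.14 -0.59 -8.49] [-0.23 -2.03 -0.01] 1.598 14.04058407752387
1.8 [ 11.07   2.45 -10.69] [ 0.22 -2.   -0.08] 1.797 13.751039617684274
2.0 [ 11.76   4.29 -12.38] [ 0.8  -1.92 -0.04] 1.997 14.16041600553734
2.06 [ 10.63   4.79 -10.51] [ 0.71 -1.89 -0.66] 2.055 14.656836015566489
87.975
```

The moment jump at 2.06 rad marks the end stop. Now three clicks back clockwise.

```bash
python3 - <<'E'
from h import *
robot.sleep(.3); p=[420,261.8,66]; yaw=yawfit(420,261.8,-.076-2.0)
for a in(1.8,1.6,1.4,1.2,1.0,.81):
    robot.goto(p,[PI,0,yaw+a])
print(F(),robot.get_moment(),robot.get_ee_rot()[2]-yaw)
robot.move_gripper(.6); ml(420,261.8,160,150); go(300,-420,250,.6); robot.sleep(.3)
t=robot.capture("top"); s=robot.capture("scene"); print(robot.get_clock())
a=rectify("top",t,84,367,467,210,310,3); b=cv2.resize(t[170:320,60:420],(720,300))
cv2.imwrite("pics/e1.png",np.vstack([b,np.hstack([a,cv2.resize(s[100:290,180:480],(420,300))])]))
E
```

```text
[ 5.99 -5.22  0.61] [-1.1  -1.01 -0.1 ] 0.8060897255586452
94.5667
```

View pics/e1.png

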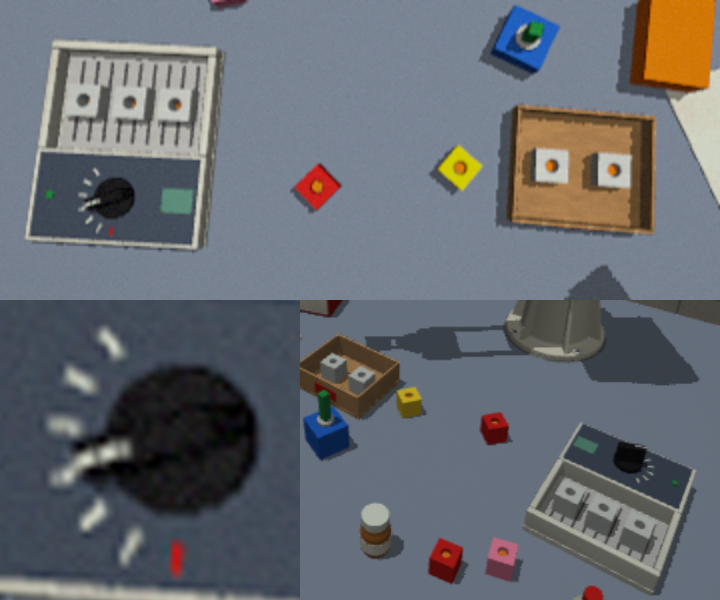

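The pointer sits on the third mark (measured about 1.21 rad). Three blocks stand in the well, two in the box, and the gauge is home, so I'm handing in.

```bash
python3 -c "
from station import robot
print(robot.finish_job())"
```

```text
the job is handed in; nothing more can be done
None
```

I handed the job in at about 95 s: three good blocks stand in the tray's well, two bad ones in the reject box, the gauge is in its stand, and the dial is at three clicks; the hand-in call returned no verdict.

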